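# Drag out the light table's pull-out board and load it

## Robot

A 6-joint arm with a two-finger parallel gripper is mounted at the origin on the work surface. World frame = base frame: x ahead of the robot, y to its left, z up, the work surface at z = 0. Lengths are in mm, angles in rad, forces in N, time in s.
With the tool pointing down it reaches from about 350 to 775 mm from the base axis. Payload 7.3 kg.
Tool frame: the origin (TCP) lies at the very end of the fingers, on their centre line; the grasp point (between the pads) lies 19 mm behind it (bot.grip_point_offset is the distance from the TCP to the grasp point, in mm); z points along the fingers, y is the line along which they close (so a half turn about z gives the same grasp; the last joint's range is limited). The gripper opens to 92 mm and grips with 3 to 60 N. Pads are 19 mm wide; open, the fingers measure 130 mm over their backs; the gripper's body (75 mm by 190 mm) begins 47 mm behind the grasp point.
Start: joints at [-1.408, 0.342, 1.524, -0, 1.275, -0.146], TCP at [159.578, -500.18, 226.741] pointing down, gripper open.
Joint ranges: [-2.53, 2.53], [-0.77, 2.02], [0.04, 2.7], [-1, 4.14], [0.28, 2.66], [-3.11, 3.11]. Speed limits (rad/s): [2.57, 2.57, 3.14, 3.14, 3.14, 3.14].

## Interface

Orientations are given as [roll, pitch, yaw] about the fixed x, y, z axes, in that order (R = Rz(yaw) Ry(pitch) Rx(roll)).
In Python, from plant import bot gives the robot as it stands. The module is installed in compiled form; this text tells all that it offers.
- The arm moves only by the shell command python3 -m jog 'ROWS' [OPENING]. ROWS is JSON, a list of rows, each a list of 6 numbers: the shift along the tool's x, y, z in mm, then the turn, a rotation vector about the tool's x, y, z in rad. In form: [[dx, dy, dz, rx, ry, rz], ...]. A call has 1 to 12 rows; each row shifts and turns the commanded pose from where the row before left it, along the tool's axes as they then stand; what a row does not reach is not made up. A row lasts 1/10 s, in which the tool goes at most 50 mm and 8.59 degrees, less where a joint would pass 70% of its speed; a pose out of reach is approached as far as the arm can. A call with a gripper value outside its range is refused whole. OPENING is the opening in per cent of the stroke, from 0 (shut) to 100 (fully open), set as the call begins (- or left out, the last holds). The fingers move at their own pace and stop on an object; the grip force is fixed at half the most. Time passes only in rows, so rows that do not move let the fingers close. It gives the time, the measured TCP pose, the force, the opening and the grip force at its end, in the units of the state.
- bot.get_obs(): the state, without advancing time (a new reading comes with each control period).
- bot.capture(name): name is "scene" or "top"; returns the picture (420x560x3 uint8, red, green, blue); there is no depth.
- bot.camera_model(name): a dict with "fx", "fy", "cx", "cy" (pixels), "dist_coeffs" ([k1, k2, p1, p2, k3] as OpenCV has them; the pictures are not rectified), "position" and "orientation" of the camera in the world. Camera axes: x right, y down, z forward; pixel columns grow to the right and rows downward; lengths in mm; the calibration is good to about 2 mm. A picture is of the moment at which its call begins. camera_model takes no time and is no camera call.
- bot.close_job(): hands the job in; it is judged then, once.
Trained networks look in the newest picture that a camera, given by its name, has taken for a name from the list of things; names that differ only in an ending like _2 or _b are one class to them, and where a whole thing is asked for, a point or a joint stands for the part that bears it (a point fixed in the world has none). Each returns a list of dicts, best first, with "p" (0 to 1); they miss things now and then, are a little off and sometimes report something else, mostly with a low value. They report only what shows in the picture. A call takes as long as a camera call.
- bot.outline_of(target, camera): "mask" (420x560 bool, what is visible of it) and "pixel" ([column, row] in pixels, amid what is visible of it).
The state is a dict: "time": time; "joint_positions": joint angles; "dq": joint speeds; "tau": joint torques, N m; "tool_pos": TCP position; "tcp_rot": TCP orientation; "contact_force": force on the tool from outside, world axes, zero at the start; "moment": the same for the moment, N m; "grip_width": finger opening in mm; "finger_force": force on a finger pad.
Only numpy, scipy, OpenCV 4.12 (cv2) and the standard library are available. Lean on these libraries where they do the work, as an engineer would, in place of code of your own. Each camera call takes 0.05 s, during which the arm holds its last target. There are 200 camera calls.

## Task

Draw the handle-less pull-out board all the way out from under the light table to its front stop; there is nothing to grip, so press down on the black strip near its front edge and drag it towards the robot. Then stand the tall oil bottle centred on the board's rear (blue) spot, and after it the short grease jar centred on the front (orange) spot; set both down upright, do not drop them. The board must stay fully out, and leave everything else on the bench where it is.

Things in the scene. Friction and masses are not known exactly. Their poses are not given: they have to be found in the camera images.
- light_table_front (a point): point on the bench below the middle of the front edge (towards the robot) of the fixed low light table, 400 mm wide, 240 deep, top 49 high, underside 30 above the bench. x points away from the robot, square to that edge. In front lies the board's fixed metal slide, 230 mm wide, reaching 227 mm towards the robot, with 24 mm high guide rails along both sides
- board (a joint): how far the pull-out board is out, m: 0 in, 0.15 fully out at its stop. It is a white plate 292 x 198 x 12 mm, its top 20 mm above the bench and 4 mm below the guide rails, so its edges cannot be gripped. It slides straight along -x of light_table_front against 2.5 N of friction plus 8 N per m/s, and stays where left
- grip_strip (a point): centre of the black rubber strip on the board's top face (25 mm deep x 170 mm wide), 20 mm above the bench, 14.5 mm behind the board's front edge; moves with the board. x points away from the robot along the slide. Its centre lies 52.5 mm in front of the light table's front edge with the board in, 202.5 mm with it out
- rear_spot (a point): centre of the flat blue disc (68 mm across) painted on the board's top, 20 mm above the bench; moves with the board; under the light table while the board is in, 50 mm in front of the light table when fully out
- front_spot (a point): centre of the flat orange disc (68 mm across) painted on the board's top, 20 mm above the bench, 100 mm nearer to the robot than the rear spot; moves with the board
- oil_bottle_center (a point): centre (half-way up) of the tall white oil bottle with a blue cap: 56 mm across, 150 mm tall, about 0.3 kg, upright on the bench, z up; a straight cylinder up to 115 mm above its foot (40 mm above this point), then a neck and a cap 32 mm across. It and the jar start on either side of the slide
- grease_jar_center (a point): centre (half-way up) of the short white grease jar with an orange lid: 58 mm across, 85 mm tall, about 0.22 kg, straight-sided around its middle, upright on the bench; z up
- spray_can: black spray can with a red cap, 54 mm across, 130 mm tall, standing loose; origin: centre of its underside
- yellow_bin: loose open yellow parts bin, 120 x 90 x 70 mm; origin: centre of its underside
- extrusion: loose aluminium profile offcut, 160 x 30 x 30 mm; origin: centre of its underside, x along its length
- valve_block: loose aluminium valve block with two black solenoids, 90 x 50 x 65 mm; origin: centre of its underside
- wrench: loose steel wrench lying flat; x along its length
- screwdriver: loose screwdriver lying flat on the light table; x along its length

How it is judged (in metres and radians):
On the way, in this order (a step that is already met when the one before it is completed fails the run):
1. the board is dragged fully out to its front stop (value of joint board above 0.142 m), for 0.2 s.
2. the oil bottle stands released on the rear spot, the board still out (value of joint board above 0.142 m and horizontal distance between oil_bottle_center and rear_spot below 0.015 m and z of oil_bottle_center in the frame of rear_spot between 0.069 and 0.081 m and angle between oil_bottle_center's own z axis and vertical below 0.1 rad and contact force between the fingers and oil_bottle below 0.1 N and linear speed of oil_bottle below 0.02 m/s), for 0.2 s.
3. the grease jar stands released on the front spot, the board still out (all of step 2 and horizontal distance between grease_jar_center and front_spot below 0.015 m and z of grease_jar_center in the frame of front_spot between 0.0365 and 0.0485 m and angle between grease_jar_center's own z axis and vertical below 0.1 rad and contact force between the fingers and grease_jar below 0.1 N and linear speed of grease_jar below 0.02 m/s), for 0.2 s.
At the end, for the whole second after the job is handed in: The board is fully out (drawn at least 142 of its 150 mm), the oil bottle stands upright (within 0.1 rad) on it with its centre within 15 mm of the rear spot's centre, the grease jar likewise on the front spot, both released and at rest (all of step 3); the robot touches nothing.
It fails at once if the oil bottle is let go while its foot is more than 45 mm above the bench (25 mm above the board): dropped, not set down (height (world z) of oil_bottle_center above 0.12 m and contact force between the fingers and oil_bottle below 0.05 N).
It fails at once if the grease jar is let go while its foot is more than 45 mm above the bench (25 mm above the board): dropped, not set down (height (world z) of grease_jar_center above 0.0875 m and contact force between the fingers and grease_jar below 0.05 N).
It fails at once if another thing on the bench is shifted by more than 25 mm (distance of any of spray_can, yellow_bin, extrusion, valve_block, wrench, screwdriver from where it was at the start of the episode above 0.025 m).
It also fails if it takes over 72 s, if anything falls off the work surface, if the arm or the gripper's body presses on something with over 40 N, if the wrist force passes 120 N, or if a joint passes its speed limit or range.

## Working session

There is one attempt and no reset: what is moved stays moved. The work goes in short steps, Python scripts to look and compute and a shell command to move; the robot and the scene stay as the last step left them, time stands still between calls to the robot, and variables do not carry over. Pictures are saved under pics/ and viewed, at most 10 in all, crops included, and the job is handed in when it is done.

```bash
mkdir -p pics; cat > h.py <<'E'
import numpy as np, cv2
from scipy.spatial.transform import Rotation as R
from plant import bot
def cam(n):
    m=bot.camera_model(n); K=np.array([[m['fx'],0,m['cx']],[0,m['fy'],m['cy']],[0,0,1.]])
    o=np.array(m['orientation'],float)
    Rm=o if o.shape==(3,3) else R.from_euler('xyz',o).as_matrix()
    return K,np.array(m['dist_coeffs'],float),np.array(m['position'],float),Rm
def ray(n,px,z):
    K,d,p,Rm=cam(n)
    u=cv2.undistortPoints(np.array(px,float).reshape(-1,1,2),K,d).reshape(-1,2)
    v=np.c_[u,np.ones(len(u))]@Rm.T
    return p+v*((z-p[2])/v[:,2])[:,None]
def proj(n,X):
    K,d,p,Rm=cam(n)
    return cv2.projectPoints(((np.array(X,float).reshape(-1,3)-p)@Rm).reshape(-1,1,3),np.zeros(3),np.zeros(3),K,d)[0].reshape(-1,2)
def best(t,c):
    r=bot.outline_of(t,c)
    return r[0] if r else None
E
python3 - <<'E'
from h import *
print(bot.camera_model('top'),bot.camera_model('scene'))
for c in('top','scene'):
    im=bot.capture(c); cv2.imwrite(f'pics/{c}0.png',im[:,:,::-1])
    for t in('board','grip_strip','oil_bottle_center','grease_jar_center','spray_can','yellow_bin','extrusion','valve_block','wrench','screwdriver'):
        b=best(t,c)
        if b:
            ys,xs=np.nonzero(b['mask']); print(c,t,round(b['p'],2),b['pixel'],xs.min(),xs.max(),ys.min(),ys.max(),ray(c,b['pixel'],20)[0].round())
        else: print(c,t,None)
E
```

```text
{'fx': 512.9983216904778, 'fy': 512.9983216904778, 'cx': 283.0718537813865, 'cy': 200.4900713674603, 'dist_coeffs': array([-0.07431114,  0.        ,  0.        ,  0.        ,  0.        ]), 'position': array([ 321.21545854,   15.68092056, 1539.7661826 ]), 'orientation': array([-3.00678489, -0.01934155, -1.54899959])} {'fx': 404.3139530852569, 'fy': 404.3139530852569, 'cx': 278.9231718223708, 'cy': 208.73783622174338, 'dist_coeffs': array([-0.07990572,  0.        ,  0.        ,  0.        ,  0.        ]), 'position': array([1402.90277196, -261.42934818,  694.90302439]), 'orientation': array([-2.1672804 , -0.0105108 ,  1.26204326])}
top board 0.81 [308.1, 160.8] 276 341 143 173 [651. -82.  20.]
top grip_strip 0.84 [307.0, 157.1] 275 341 143 173 [662. -79.  20.]
top oil_bottle_center 0.97 [175.9, 219.9] 159 185 207 229 [462. 308.  20.]
top grease_jar_center 0.87 [379.7, 222.4] 367 389 214 232 [ 469. -300.   20.]
top spray_can 0.74 [131.2, 167.8] 119 146 154 178 [616. 452.  20.]
top yellow_bin 0.72 [428.1, 166.0] 412 448 143 187 [ 645. -450.   20.]
top extrusion 0.67 [151.3, 285.7] 135 1
[... 190 characters left out ...]
 122.8] 242 307 117 130 [768. -19.  20.]
scene board 0.8 [248.2, 256.8] 213 289 243 273 [642. -93.  20.]
scene grip_strip 0.79 [247.8, 257.8] 213 288 243 273 [645. -95.  20.]
scene oil_bottle_center 0.69 [362.9, 183.2] 350 371 157 206 [395. 359.  20.]
scene grease_jar_center 0.89 [160.5, 224.2] 150 173 206 241 [ 435. -296.   20.]
scene spray_can None
scene yellow_bin 0.79 [93.0, 285.3] 72 122 253 314 [ 637. -467.   20.]
scene extrusion 0.64 [341.7, 163.2] 330 357 154 172 [246. 351.  20.]
scene valve_block 0.8 [412.7, 177.7] 402 429 169 194 [410. 541.  20.]
scene wrench 0.56 [81.6, 238.5] 60 111 217 255 [ 440. -508.   20.]
scene screwdriver 0.97 [288.3, 272.9] 267 340 252 281 [727. -15.  20.]
```

View pics/top0.png

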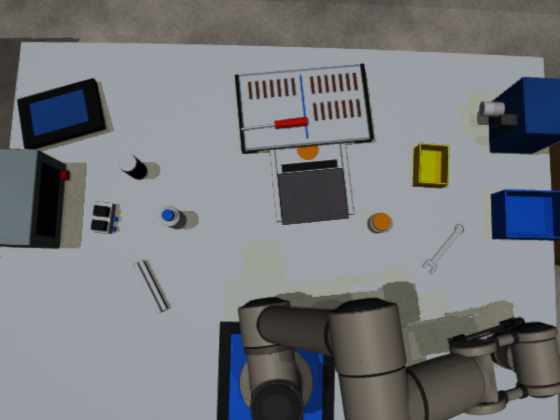

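View pics/scene0.png

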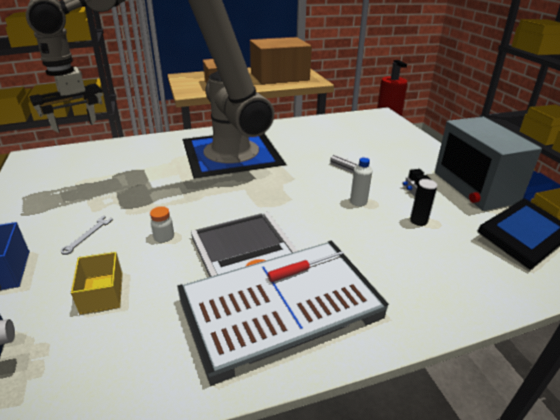

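The pictures show the top view with the strip near (310,166), the bottle cap at (167,215), the jar lid at (381,222) and the half-visible orange spot at (308,152). Next I'll take precise measurements.

```bash
python3 - <<'E'
from h import *
from scipy import ndimage as N
im=cv2.imread('pics/top0.png'); hsv=cv2.cvtColor(im,cv2.COLOR_BGR2HSV)
def cent(mask,box):
    x0,x1,y0,y1=box; m=np.zeros(mask.shape,bool); m[y0:y1,x0:x1]=mask[y0:y1,x0:x1]
    l,n=N.label(m); k=1+np.argmax(N.sum(m,l,range(1,n+1))); ys,xs=np.nonzero(l==k)
    return np.c_[xs,ys].astype(float)
H,S,V=hsv[...,0],hsv[...,1],hsv[...,2]
p=cent((H>95)&(H<130)&(S>100),(150,195,200,235)); print('cap',len(p),p.mean(0),ray('top',p.mean(0),150))
p=cent((H<25)&(S>120),(362,398,208,238)); print('lid',len(p),p.mean(0),ray('top',p.mean(0),85))
p=cent(V<60,(278,342,157,176)); print('strip',len(p),p.mean(0),cv2.minAreaRect(p.astype(np.float32)),ray('top',p.mean(0),20))
w=ray('top',p,20)[:,:2]; r=cv2.minAreaRect(w.astype(np.float32)); print('world',r)
u,s,v=np.linalg.svd(w-w.mean(0)); print('strip axis',v[0],np.degrees(np.arctan2(v[0,1],v[0,0])))
s=cv2.imread('pics/scene0.png'); hs=cv2.cvtColor(s,cv2.COLOR_BGR2HSV);im2=im
H,S,V=hs[...,0],hs[...,1],hs[...,2]
p=cent((H>95)&(H<130)&(S>100),(352,375,155,170)); print('scap',len(p),p.mean(0),ray('scene',p.mean(0),142))
p=cent((H<25)&(S>120),(145,180,200,222)); print('slid',len(p),p.mean(0),ray('scene',p.mean(0),78))
c=cv2.resize(im[130:235,225:405],None,fx=4,fy=4,interpolation=cv2.INTER_CUBIC); cv2.imwrite('pics/crop.png',c)
o=bot.get_obs(); print(o['tool_pos'],o['tcp_rot'])
E
```

```text
cap 112 [167.29464286 214.66964286] [[463.63591599 307.26309954 150.        ]]
lid 257 [381.38132296 221.31128405] [[ 465.81447674 -291.13729479   85.        ]]
strip 413 [309.12348668 165.6440678 ] ((309.0157775878906, 165.6651611328125), (7.4899187088012695, 54.61003875732422), 84.5596694946289) [[636.16216162 -85.63719007  20.        ]]
world ((636.1285400390625, -85.56236267089844), (23.079914093017578, 165.7647705078125), 7.052388668060303)
strip axis [ 0.12222849 -0.99250199] -82.97926718877457
scap 77 [363.8961039  161.80519481] [[465.53701147 308.31795818 142.        ]]
slid 224 [159.36160714 213.39285714] [[ 467.86474811 -292.13422376   78.        ]]
[ 159.56205316 -500.17574098  226.74160788] [3.14152742e+00 1.93517218e-05 3.08784059e-01]
```

View pics/crop.png

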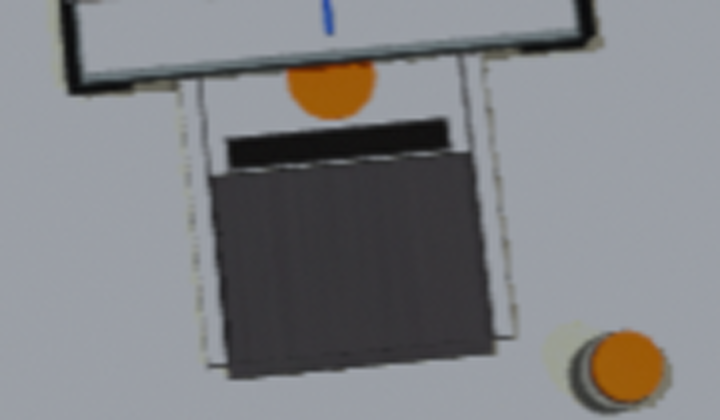

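```bash
python3 -m jog '[[0,0,0,0,0,0.093],[0,0,0,0,0,0.093],[37,-25,0,0,0,0],[37,-25,0,0,0,0],[37,-25,0,0,0,0],[37,-25,0,0,0,0],[37,-25,0,0,0,0],[37,-25,0,0,0,0],[37,-25,0,0,0,0],[37,-25,0,0,0,0],[37,-25,0,0,0,0],[37,-25,0,0,0,0]]' 0; python3 -m jog '[[37,-25,0,0,0,0],[37,-25,0,0,0,0],[37,-25,0,0,0,0],[37,-25,0,0,0,0],[0,0,40,0,0,0],[0,0,40,0,0,0],[0,0,40,0,0,0],[0,0,35,0,0,0],[0,0,20,0,0,0],[0,0,0,0,0,0],[0,0,0,0,0,0]]'
```

```text
time: 2.3
tool_pos: [497.4, -205.3, 226.9]
tcp_rot: [3.141, -0.0, 0.123]
contact_force: [0.1, -0.1, -0.0]
grip_width: 1.9
finger_force: 0.0
time: 3.4
tool_pos: [631.2, -89.5, 52.2]
tcp_rot: [3.141, -0.0, 0.123]
contact_force: [0.0, 0.7, 0.7]
grip_width: 0.5
finger_force: 0.0
```

```bash
python3 -m jog '[[4,-3,14,0,0,0],[0,0,12,0,0,0],[0,0,4,0,0,0],[0,0,2,0,0,0],[0,0,2,0,0,0],[0,0,0,0,0,0]]'
```

```text
time: 4.0
tool_pos: [635.8, -85.3, 20.2]
tcp_rot: [3.141, -0.004, 0.123]
contact_force: [-1.2, 4.5, 12.5]
grip_width: 0.4
finger_force: 6.4
```

```bash
python3 -m jog '[[0,0,1,0,0,0],[-4,0,0,0,0,0],[-8,0,0,0,0,0],[-12,0,0,0,0,0],[-14,0,0,0,0,0],[-14,0,0,0,0,0],[-14,0,0,0,0,0],[-14,0,0,0,0,0],[0,0,0,0,0,0]]'
```

```text
time: 4.9
tool_pos: [555.9, -95.2, 20.1]
tcp_rot: [3.141, -0.005, 0.123]
contact_force: [-2.6, 7.1, 21.5]
grip_width: 0.2
finger_force: 11.0
```

```bash
python3 -m jog '[[-8,0,0,0,0,0],[-14,0,0,0,0,0],[-14,0,0,0,0,0],[-14,0,0,0,0,0],[-10,0,0,0,0,0],[-6,0,0,0,0,0],[-4,0,0,0,0,0],[-3,0,0,0,0,0],[-2,0,0,0,0,0],[0,0,0,0,0,0],[0,0,0,0,0,0]]'; python3 - <<'E'
from h import *
im=bot.capture('top'); cv2.imwrite('pics/t1.png',cv2.resize(im[120:260,225:405,::-1],None,fx=4,fy=4))
im=bot.capture('scene'); cv2.imwrite('pics/s1.png',im[:,:,::-1])
E
```

```text
time: 6.0
tool_pos: [486.4, -106.1, 20.1]
tcp_rot: [3.136, -0.013, 0.122]
contact_force: [7.5, 3.6, 16.8]
grip_width: 0.5
finger_force: 8.1
```

View pics/s1.png

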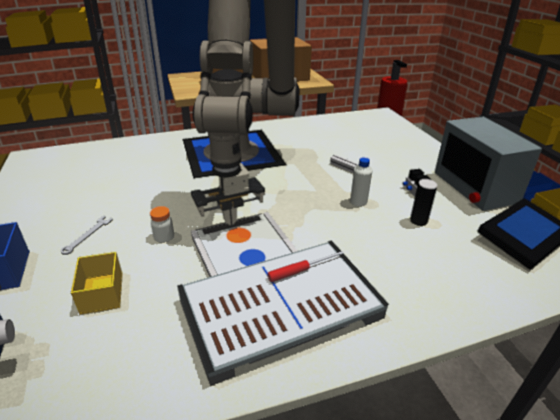

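The board is out: orange spot at (239,235), blue at (252,257), and a reaction force of 7.5 N at the stop. I'll lift and go over the bottle.

```bash
python3 -m jog '[[0,0,-10,0,0,0],[0,0,-30,0,0,0],[0,0,-40,0,0,0],[0,0,-40,0,0,0],[0,0,-40,0,0,0],[0,0,-40,0,0,0]]'; python3 -m jog '[[3,-41,0,0,0,0],[3,-41,0,0,0,0],[3,-41,0,0,0,0],[3,-41,0,0,0,0],[3,-41,0,0,0,0],[3,-41,0,0,0,0],[3,-41,0,0,0,0],[3,-41,0,0,0,0],[3,-41,0,0,0,0],[2,-41,0,0,0,0],[0,0,0,0,0,0],[0,0,0,0,0,0]]' 85; python3 - <<'E'
from h import *
from scipy import ndimage as N
for c,bo,bb in(('top',(280,340,130,185),(280,340,130,185)),('scene',(222,256,226,246),(235,268,246,268))):
    im=bot.capture(c); hs=cv2.cvtColor(im,cv2.COLOR_RGB2HSV); H,S,V=hs[...,0],hs[...,1],hs[...,2]
    for n,m,b in(('orange',(H<25)&(S>120),bo),('blue',(H>95)&(H<130)&(S>100),bb)):
        k=np.zeros(m.shape,bool); k[b[2]:b[3],b[0]:b[1]]=m[b[2]:b[3],b[0]:b[1]]
        l,q=N.label(k)
        if not q: print(c,n,'none'); continue
        j=1+np.argmax(N.sum(k,l,range(1,q+1))); ys,xs=np.nonzero(l==j); w=ray(c,np.c_[xs,ys],20)
        print(c,n,len(xs),w.mean(0).round(1),(w.max(0)-w.min(0)).round())
E
```

```text
time: 6.7
tool_pos: [479.8, -104.7, 218.5]
tcp_rot: [-3.141, 0.001, 0.123]
contact_force: [0.3, 0.3, -0.3]
grip_width: 0.7
finger_force: 0.0
time: 7.9
tool_pos: [458.4, 305.8, 216.3]
tcp_rot: [3.141, 0.001, 0.125]
contact_force: [-0.8, -0.1, 0.0]
grip_width: 78.3
finger_force: 0.0
top orange none
top blue 387 [645.5 -84.3  20. ] [65. 64.  0.]
scene orange 277 [546.5 -96.7  20. ] [63. 65.  0.]
scene blue 326 [643.6 -84.9  20. ] [58. 64.  0.]
```

```bash
python3 - <<'E'
from h import *
im=bot.capture('top'); cv2.imwrite('pics/t2.png',cv2.resize(im[125:255,240:390,::-1],None,fx=5,fy=4.6)[:598,:750])
s=bot.capture('scene'); cv2.imwrite('pics/s2.png',cv2.resize(s[205:305,170:300,::-1],None,fx=6,fy=6,interpolation=cv2.INTER_CUBIC))
for c in('top','scene'):
    for t in('front_spot','rear_spot','grip_strip'):
        b=best(t,c); 
        if b: ys,xs=np.nonzero(b['mask']); w=ray(c,np.c_[xs,ys],20)[:,:2]; print(c,t,b['p'],w.mean(0),np.ptp(w,0))
# predicted table edge in images: corners from front-left/right table top given origin
E
```

```text
top front_spot 0.73 [465.29254098 311.63678978] [65.24207486 47.36910245]
top rear_spot 0.71 [586.48570659 -91.50169799] [242.29948346 219.91961256]
top grip_strip 0.87 [587.81739707 -92.22864376] [239.31315894 213.82527927]
scene front_spot 0.98 [580.75076199 -96.05493455] [210.16324274 210.13014602]
scene rear_spot 0.84 [580.64886298 -96.75076888] [208.33858573 214.06408049]
scene grip_strip 0.59 [581.57702005 -96.38927326] [215.13217325 217.42524173]
```

View pics/t2.png

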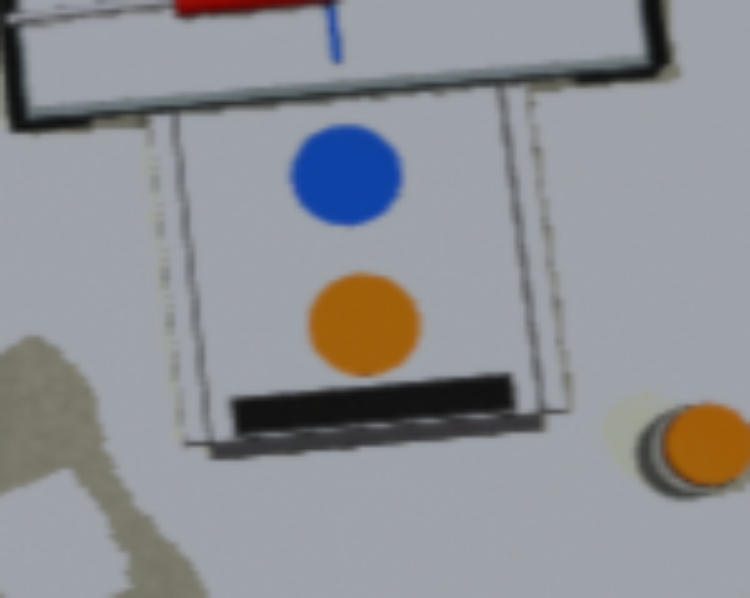

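View pics/s2.png

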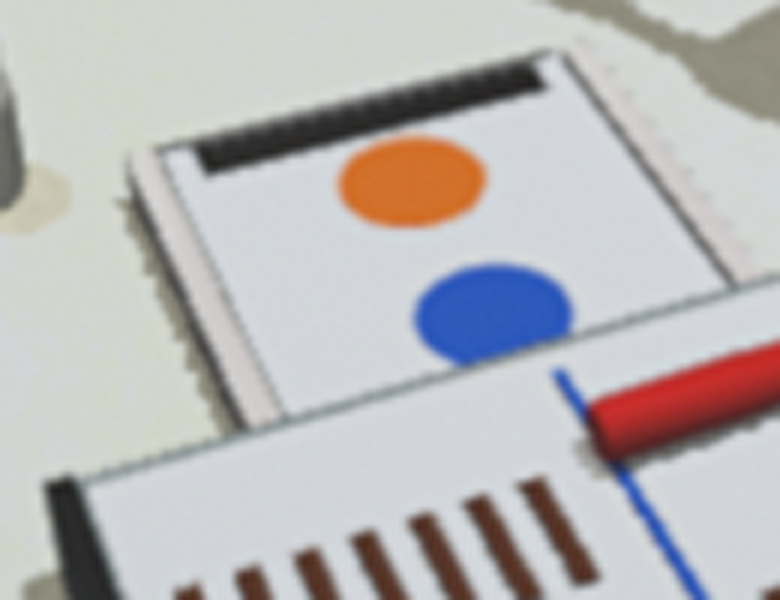

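```bash
python3 - <<'E'
from h import *
from scipy import ndimage as N
im=bot.capture('top')[:,:,::-1]; a=cv2.imread('pics/top0.png')
def blob(m,b):
    k=np.zeros(m.shape,bool); k[b[2]:b[3],b[0]:b[1]]=m[b[2]:b[3],b[0]:b[1]]; l,q=N.label(k)
    j=1+np.argmax(N.sum(k,l,range(1,q+1))); ys,xs=np.nonzero(l==j); return np.c_[xs,ys]
for i,b in((a,(278,342,157,173)),(im,(280,350,203,225))):
    V=i.max(2)
    for th in(35,45,60):
        w=ray('top',blob(V<th,b),20)[:,:2]; print(th,len(w),w.mean(0).round(1),np.round(cv2.minAreaRect(w.astype('f4'))[1],1))
hs=cv2.cvtColor(im,cv2.COLOR_BGR2HSV);H,S=hs[...,0],hs[...,1]
print('orange',ray('top',blob((H<25)&(S>120),(295,330,180,212)),20).mean(0))
print('blue',ray('top',blob((H>95)&(H<130)&(S>100),(295,330,145,180)),20).mean(0))
print(V[200:226,312])
E
```

```text
35 341 [636.4 -85.4] [ 19.7 161.6]
45 388 [635.9 -85.6] [ 21.9 164.8]
60 413 [636.2 -85.7] [ 23.1 165.8]
35 361 [ 494.1 -102.9] [ 19.7 163.1]
45 398 [ 493.7 -102.4] [ 22. 164.]
60 427 [ 493.7 -103. ] [ 23.1 165.6]
orange [546.11006369 -96.50900755  20.        ]
blue [645.46717134 -84.26557939  20.        ]
[160 160 160 160 160 158 141 160 160  55  20  19  19  19  19  19  32  81
  55  55  55  65 158 169 169 169]
```

The board has moved only 143.5 mm against the 142 mm limit, so the strip slipped a little. I'll press again and drag firmly to the stop.

```bash
python3 -m jog '[[-2,41,0,0,0,0],[-2,41,0,0,0,0],[-2,41,0,0,0,0],[-2,41,0,0,0,0],[-2,41,0,0,0,0],[-2,41,0,0,0,0],[-2,41,0,0,0,0],[-1,41,0,0,0,0],[-1,41,0,0,0,0],[0,41,0,0,0,0],[0,0,30,0,0,0],[0,0,30,0,0,0]]' 0;  python3 -m jog '[[0,0,40,0,0,0],[0,0,40,0,0,0],[0,0,25,0,0,0],[0,0,0,0,0,0],[0,0,0,0,0,0]]'
```

```text
time: 9.65
tool_pos: [494.0, -105.1, 156.6]
tcp_rot: [3.14, -0.002, 0.12]
contact_force: [0.4, 0.6, -0.8]
grip_width: 0.6
finger_force: 0.0
time: 10.15
tool_pos: [493.8, -103.4, 52.2]
tcp_rot: [3.142, 0.0, 0.123]
contact_force: [-0.7, -1.1, -0.4]
grip_width: 0.4
finger_force: 0.0
```

```bash
python3 -m jog '[[0,0,16,0,0,0],[0,0,12,0,0,0],[0,0,4,0,0,0],[0,0,3,0,0,0],[0,0,2,0,0,0],[0,0,0,0,0,0]]'; python3 -m jog '[[-2,0,0,0,0,0],[-3,0,0,0,0,0],[-4,0,0,0,0,0],[-4,0,0,0,0,0],[0,0,0,0,0,0]]'
```

```text
time: 10.75
tool_pos: [497.4, -103.0, 20.0]
tcp_rot: [3.139, -0.009, 0.122]
contact_force: [-2.1, 9.9, 36.8]
grip_width: 0.6
finger_force: 18.5
time: 11.25
tool_pos: [488.7, -106.3, 20.0]
tcp_rot: [3.134, -0.019, 0.122]
contact_force: [10.4, 7.2, 22.5]
grip_width: 0.3
finger_force: 11.4
```

```bash
python3 -m jog '[[0,0,2,0,0,0],[-3,0,0,0,0,0],[-3,0,0,0,0,0],[-3,0,0,0,0,0]]';  python3 -m jog '[[0,0,-10,0,0,0],[0,0,-30,0,0,0],[0,0,-40,0,0,0],[0,0,-40,0,0,0],[0,0,-40,0,0,0],[0,0,-40,0,0,0],[0,-30,0,0,0,0],[3,-41,0,0,0,0],[3,-41,0,0,0,0],[3,-41,0,0,0,0],[3,-41,0,0,0,0],[3,-41,0,0,0,0]]' 85; python3 -m jog '[[3,-41,0,0,0,0],[3,-41,0,0,0,0],[3,-41,0,0,0,0],[0,-41,0,0,0,0],[0,-15,0,0,0,0],[0,0,0,0,0,0]]'; cat > m.py <<'E'
from h import *
from scipy import ndimage as N
im=bot.capture('top')[:,:,::-1]
def blob(m,b):
    k=np.zeros(m.shape,bool); k[b[2]:b[3],b[0]:b[1]]=m[b[2]:b[3],b[0]:b[1]]; l,q=N.label(k)
    j=1+np.argmax(N.sum(k,l,range(1,q+1))); ys,xs=np.nonzero(l==j); return np.c_[xs,ys]
hs=cv2.cvtColor(im,cv2.COLOR_BGR2HSV);H,S=hs[...,0],hs[...,1]
w=ray('top',blob(im.max(2)<45,(280,350,203,228)),20); print('strip',w.mean(0))
print('orange',ray('top',blob((H<25)&(S>120),(295,330,180,212)),20).mean(0))
print('blue',ray('top',blob((H>95)&(H<130)&(S>100),(295,330,145,180)),20).mean(0))
print(im.max(2)[208:226,312])
# table edge
for x in (283,300,320,335,345): print(x, im.max(2)[138:156,x])
E
python3 m.py
```

```text
time: 11.65
tool_pos: [484.3, -108.4, 19.8]
tcp_rot: [3.13, -0.028, 0.122]
contact_force: [20.4, 8.0, 27.6]
grip_width: 0.4
finger_force: 13.6
time: 12.85
tool_pos: [457.0, 130.5, 213.4]
tcp_rot: [3.141, -0.0, 0.123]
contact_force: [1.6, 0.5, -0.1]
grip_width: 78.0
finger_force: 0.0
time: 13.45
tool_pos: [444.0, 309.2, 212.8]
tcp_rot: [3.141, 0.0, 0.126]
contact_force: [1.4, -0.3, 0.2]
grip_width: 77.9
finger_force: 0.0
strip [ 493.66342218 -102.36314346   20.        ]
orange [546.11006369 -96.50900755  20.        ]
blue [645.46717134 -84.26557939  20.        ]
[159  55  20  20  18  19  19  17  33  81  54  56  55  65 157 169 170 169]
283 [169 168 169 168 169 169 164 123 112  53  64 113 163 168 169 169 169 169]
300 [169 169 168 169 165 135 110  82  54 109 163 169 170 169 169 169 169 167]
320 [168 169 166 140 118 101  58 108 160 168 169 168 169 169 169 169 169 168]
335 [169 164 125 115  64  75 153 168 169 169 169 169 169 169 169 169 169 169]
345 [165 134 119  70  57 110 122 134 139 131 137 145 149 155 159 164 166 166]
```

The strip and spot positions are unchanged after pulling with 20 N, so the board is at its stop and it started about 6 mm out. Next I'll grasp the bottle.

```bash
python3 -m jog '[[20,4,0,0,0,0],[0,0,0,0,0,0],[0,0,25,0,0,0],[0,0,10,0,0,0],[0,0,0,0,0,0]]'; python3 - <<'E'
from h import *
s=bot.capture('scene'); cv2.imwrite('pics/s3.png',cv2.resize(s[100:230,280:460,::-1],None,fx=4,fy=4,interpolation=cv2.INTER_CUBIC))
E
```

```text
time: 14.0
tool_pos: [464.0, 304.9, 176.2]
tcp_rot: [3.14, 0.004, 0.122]
contact_force: [0.2, -0.1, -0.0]
grip_width: 77.9
finger_force: 0.0
```

View pics/s3.png

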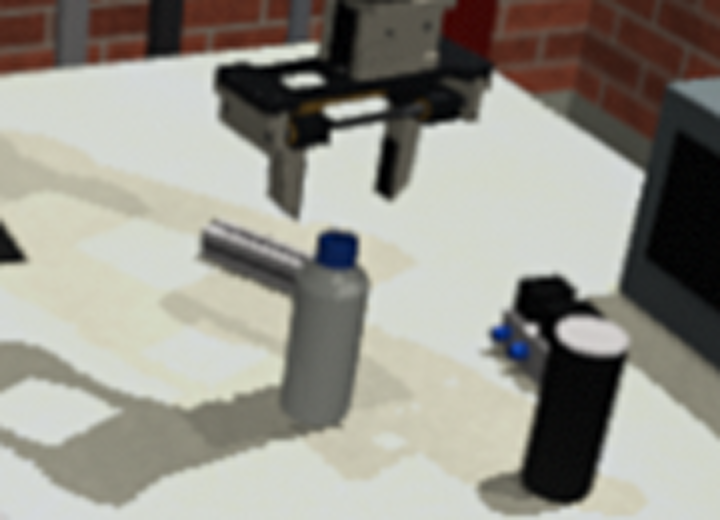

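The fingers straddle the cap, at about (340,250) in the crop. I'll go down and close.

```bash
python3 -m jog '[[0,-3,10,0,0,0],[0,0,25,0,0,0],[0,0,25,0,0,0],[0,0,18,0,0,0],[0,0,9,0,0,0],[0,0,0,0,0,0],[0,0,0,0,0,0]]';  python3 -m jog '[[0,0,0,0,0,0],[0,0,0,0,0,0],[0,0,0,0,0,0],[0,0,0,0,0,0],[0,0,0,0,0,0],[0,0,0,0,0,0]]' 0
```

```text
time: 14.75
tool_pos: [465.3, 309.6, 91.5]
tcp_rot: [-3.141, -0.001, 0.123]
contact_force: [-0.2, 0.1, -0.5]
grip_width: 78.0
finger_force: 0.0
time: 15.35
tool_pos: [465.0, 309.3, 91.2]
tcp_rot: [-3.142, -0.001, 0.123]
contact_force: [-0.4, -0.8, 5.4]
grip_width: 55.4
finger_force: 30.0
```

```bash
python3 -m jog '[[0,0,-5,0,0,0],[0,0,-15,0,0,0],[0,0,-25,0,0,0],[0,0,-20,0,0,0],[0,0,-10,0,0,0],[2,7,0,0,0,0],[5,17,0,0,0,0],[9,27,0,0,0,0],[11,34,0,0,0,0],[11,34,0,0,0,0],[11,34,0,0,0,0],[11,34,0,0,0,0]]'; python3 -m jog '[[11,34,0,0,0,0],[11,34,0,0,0,0],[11,34,0,0,0,0],[11,34,0,0,0,0],[11,34,0,0,0,0],[8,27,0,0,0,0],[5,17,0,0,0,0],[3,8,0,0,0,0],[0,0,0,0,0,0],[0,0,0,0,0,0]]'; python3 - <<'E'
from h import *
s=bot.capture('scene'); cv2.imwrite('pics/s4.png',cv2.resize(s[100:280,150:330,::-1],None,fx=3.3,fy=3.3,interpolation=cv2.INTER_CUBIC))
E
```

```text
time: 16.55
tool_pos: [546.8, 129.1, 164.0]
tcp_rot: [3.141, 0.003, 0.123]
contact_force: [0.4, 0.4, -3.3]
grip_width: 55.6
finger_force: 30.0
time: 17.55
tool_pos: [644.3, -79.4, 165.3]
tcp_rot: [-3.141, 0.001, 0.124]
contact_force: [-0.4, 0.5, -2.8]
grip_width: 55.3
finger_force: 30.0
```

View pics/s4.png

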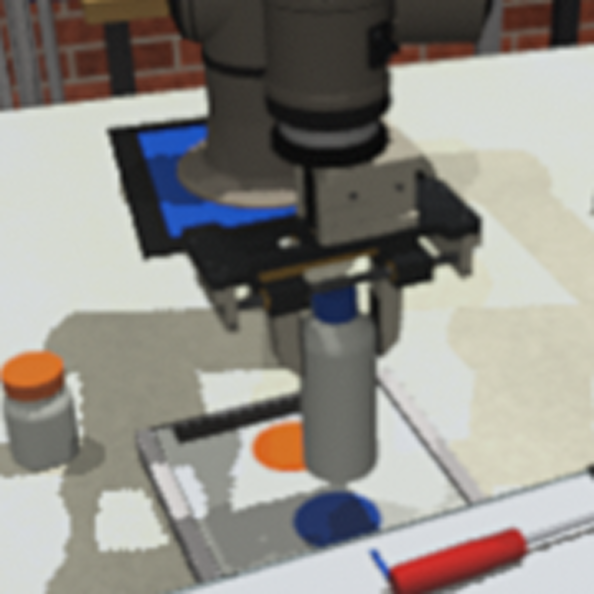

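The bottle hangs upright above the blue spot. I'll correct by 5 mm and lower it.

```bash
python3 -m jog '[[1,5,0,0,0,0],[0,0,8,0,0,0],[0,0,14,0,0,0],[0,0,12,0,0,0],[0,0,8,0,0,0],[0,0,5,0,0,0],[0,0,3,0,0,0],[0,0,0,0,0,0],[0,0,0,0,0,0]]'
```

```text
time: 18.5
tool_pos: [646.7, -85.5, 116.2]
tcp_rot: [3.141, -0.001, 0.123]
contact_force: [0.6, -0.1, -3.2]
grip_width: 55.1
finger_force: 30.0
```

```bash
python3 -m jog '[[-1,0,2,0,0,0],[0,0,2,0,0,0],[0,0,1,0,0,0],[0,0,0,0,0,0],[0,0,0,0,0,0]]'
```

```text
time: 19.0
tool_pos: [645.6, -85.6, 111.3]
tcp_rot: [3.141, -0.001, 0.123]
contact_force: [-1.2, 0.3, 1.8]
grip_width: 55.5
finger_force: 30.0
```

```bash
python3 -m jog '[[0,0,0,0,0,0],[0,0,0,0,0,0],[0,0,0,0,0,0],[0,0,0,0,0,0],[0,0,0,0,0,0]]' 85; python3 -m jog '[[0,0,-5,0,0,0],[0,0,-20,0,0,0],[0,0,-30,0,0,0],[0,0,-30,0,0,0],[0,0,-20,0,0,0],[0,0,0,0,0,0],[0,0,0,0,0,0]]'; python3 - <<'E'
from h import *
s=bot.capture('scene')
b=best('oil_bottle_center','scene'); ys,xs=np.nonzero(b['mask']); print(b['p'],b['pixel'],xs.min(),xs.max(),ys.min(),ys.max(),proj('scene',[[645.5,-84.3,95],[645.5,-84.3,170]]))
hs=cv2.cvtColor(s,cv2.COLOR_RGB2HSV);m=(hs[...,0]>95)&(hs[...,0]<130)&(hs[...,1]>100)&b['mask']
ys,xs=np.nonzero(m); k=ys<ys.min()+12; print('cap',ray('scene',[xs[k].mean(),ys[k].mean()],162))
E
```

```text
time: 19.5
tool_pos: [645.5, -85.6, 110.7]
tcp_rot: [3.141, -0.0, 0.123]
contact_force: [-0.3, 0.4, -0.4]
grip_width: 78.0
finger_force: 0.0
time: 20.2
tool_pos: [645.4, -85.5, 215.7]
tcp_rot: [3.141, -0.0, 0.123]
contact_force: [-0.7, 0.3, -0.6]
grip_width: 78.4
finger_force: 0.0
0.77 [253.3, 235.6] 238 262 204 263 [[250.95744221 233.59267368]
 [250.03102244 207.9281737 ]]
cap [[647.41211274 -87.17884454 162.        ]]
```

The bottle stands within 4 mm of the spot's centre. Now the jar.

```bash
python3 -m jog '[[-12,12,0,0,0,0],[-30,27,0,0,0,0],[-30,27,0,0,0,0],[-30,27,0,0,0,0],[-30,27,0,0,0,0],[-30,27,0,0,0,0],[-25,23,0,0,0,0],[-15,13,0,0,0,0],[0,0,40,0,0,0],[0,0,40,0,0,0],[0,0,20,0,0,0],[0,0,0,0,0,0]]'; python3 -m jog '[[0,0,0,0,0,0]]'
```

```text
time: 21.5
tool_pos: [464.4, -290.9, 112.2]
tcp_rot: [-3.136, 0.006, 0.122]
contact_force: [-0.1, -0.4, 0.4]
grip_width: 78.4
finger_force: 0.0
time: 21.6
tool_pos: [466.8, -292.3, 115.8]
tcp_rot: [-3.141, 0.001, 0.122]
contact_force: [0.4, 0.1, -0.1]
grip_width: 78.1
finger_force: 0.0
```

Aligned; I'll go down 84 mm and grip.

```bash
python3 -m jog '[[0,0,15,0,0,0],[0,0,25,0,0,0],[0,0,25,0,0,0],[0,0,14,0,0,0],[0,0,5,0,0,0],[0,0,0,0,0,0],[0,0,0,0,0,0]]';  python3 -m jog '[[0,0,0,0,0,0],[0,0,0,0,0,0],[0,0,0,0,0,0],[0,0,0,0,0,0],[0,0,0,0,0,0],[0,0,0,0,0,0]]' 0
```

```text
time: 22.3
tool_pos: [468.2, -292.6, 33.2]
tcp_rot: [3.14, -0.002, 0.123]
contact_force: [-0.2, -0.8, -0.3]
grip_width: 78.1
finger_force: 0.0
time: 22.9
tool_pos: [467.6, -292.0, 32.2]
tcp_rot: [3.141, -0.0, 0.123]
contact_force: [-1.0, 1.0, 5.8]
grip_width: 57.4
finger_force: 30.0
```

```bash
python3 -m jog '[[0,0,-5,0,0,0],[0,0,-15,0,0,0],[0,0,-25,0,0,0],[0,0,-15,0,0,0],[4,-8,0,0,0,0],[9,-16,0,0,0,0],[14,-25,0,0,0,0],[16,-29,0,0,0,0],[16,-29,0,0,0,0],[16,-29,0,0,0,0],[13,-24,0,0,0,0]]'; python3 -m jog '[[9,-16,0,0,0,0],[4,-8,0,0,0,0],[0,0,0,0,0,0],[0,0,0,0,0,0]]'
```

```text
time: 24.0
tool_pos: [534.8, -119.7, 90.3]
tcp_rot: [-3.14, 0.002, 0.124]
contact_force: [-0.4, -0.8, -0.7]
grip_width: 57.0
finger_force: 30.0
time: 24.4
tool_pos: [544.6, -97.2, 91.2]
tcp_rot: [-3.142, 0.001, 0.123]
contact_force: [-0.3, -1.0, -1.6]
grip_width: 57.0
finger_force: 30.0
```

```bash
python3 -m jog '[[1,0,5,0,0,0],[0,0,12,0,0,0],[0,0,10,0,0,0],[0,0,5,0,0,0],[0,0,2,0,0,0],[0,0,1,0,0,0],[0,0,0,0,0,0],[0,0,0,0,0,0]]'; python3 -m jog '[[0,0,2,0,0,0],[0,0,1,0,0,0],[0,0,1,0,0,0],[0,0,0,0,0,0],[0,0,0,0,0,0]]'
```

```text
time: 25.2
tool_pos: [546.3, -96.9, 57.1]
tcp_rot: [3.141, -0.001, 0.123]
contact_force: [0.7, 0.2, -2.3]
grip_width: 57.1
finger_force: 30.0
time: 25.7
tool_pos: [546.1, -96.8, 52.7]
tcp_rot: [3.142, 0.0, 0.123]
contact_force: [0.8, 0.6, -1.9]
grip_width: 57.4
finger_force: 30.0
```

```bash
python3 -m jog '[[0,0,1,0,0,0],[0,0,0,0,0,0],[0,0,0,0,0,0]]'; python3 -m jog '[[0,0,0,0,0,0],[0,0,0,0,0,0],[0,0,0,0,0,0],[0,0,0,0,0,0],[0,0,0,0,0,0]]' 85; python3 -m jog '[[0,0,-5,0,0,0],[0,0,-20,0,0,0],[0,0,-30,0,0,0],[0,0,-40,0,0,0],[0,0,-40,0,0,0],[0,0,-30,0,0,0],[-20,0,0,0,0,0],[-40,0,0,0,0,0],[-40,0,0,0,0,0],[-20,0,0,0,0,0],[0,0,0,0,0,0],[0,0,0,0,0,0]]'; python3 - <<'E'
from h import *
s=bot.capture('scene'); cv2.imwrite('pics/s5.png',s[:,:,::-1])
E
```

```text
time: 26.0
tool_pos: [546.3, -96.9, 52.2]
tcp_rot: [3.141, -0.001, 0.123]
contact_force: [-1.5, 0.6, 4.0]
grip_width: 57.2
finger_force: 30.0
time: 26.5
tool_pos: [546.1, -96.8, 51.6]
tcp_rot: [3.142, 0.0, 0.123]
contact_force: [0.6, -0.8, 1.0]
grip_width: 78.0
finger_force: 0.0
time: 27.7
tool_pos: [427.6, -111.7, 217.4]
tcp_rot: [3.141, -0.002, 0.122]
contact_force: [0.8, 0.9, 0.3]
grip_width: 78.0
finger_force: 0.0
```

View pics/s5.png

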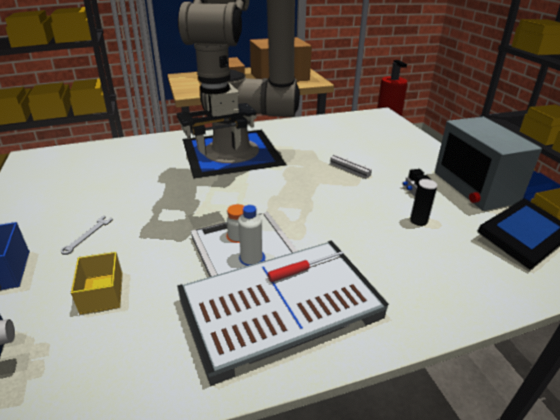

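Both containers stand upright on their spots: the bottle at (251,238), with the blue disc showing evenly around its foot, and the jar at (236,222). Everything else is where it was, and the gripper is clear.

```bash
python3 -c "
from plant import bot
print(bot.close_job())"
```

```text
the job is handed in; nothing more can be done
None
```

I handed the job in at about 28 s; the hand-in call returned no verdict. The board is out at its stop, the bottle stands within about 4 mm of the blue spot's centre, the jar is on the orange spot (released within about 1 mm of its measured centre), and nothing else on the bench looks moved in the last picture.

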